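# Load the incubator's dish carriers

## Robot

A 7-joint arm with a two-finger parallel gripper is mounted at the origin on the work surface. World frame = base frame: x ahead of the robot, y to its left, z up, the work surface at z = 0. Lengths are in mm, angles in rad, forces in N, time in s.
With the tool pointing down it reaches from about 400 to 875 mm from the base axis. Payload 4.4 kg.
Tool frame: the origin (TCP) lies at the very end of the fingers, on their centre line; the grasp point (between the pads) lies ctrl.grip_depth behind it (ctrl.grip_depth is the distance from the TCP to the grasp point, in mm); y points along the fingers, x is the direction in which the jaws open and shut, and the axes are right-handed (so a half turn about y gives the same grasp; the last joint's range is limited). The gripper opens to 85 mm and grips with 20 to 120 N. Pads are 22 mm wide; open, the fingers measure 114 mm over their backs; the gripper's body (76 mm by 85 mm) begins 54 mm behind the grasp point. The pads swing forward as they close: fully open they stand 13 mm farther back than shut.
Start: joints at [1.101, 0.628, 0.038, 1.517, -0.027, 0.996, -0.02], TCP at [255.423, -597.726, 231.313] pointing down, gripper open.
Joint ranges: [-3.06, 3.06], [-0.37, 2.12], [-1.25, 1.32], [0.18, 2.47], [-1.1, 4.24], [0.23, 1.98], [-2.94, 2.94]. Speed limits (rad/s): [2.57, 2.57, 3.14, 3.14, 3.14, 3.14, 3.14].

## Interface

Orientations are given as [roll, pitch, yaw] about the fixed x, y, z axes, in that order (R = Rz(yaw) Ry(pitch) Rx(roll)).
In Python, from cell import ctrl gives the robot as it stands.
- The arm moves only by the tool apply_moves, never from a script. Its argument "motion" is a list of rows, each a list of 5 numbers: the shift along the tool's x, y, z in cm, then the turn about the tool's y in rad, then the finger opening in cm, from 0 to 8.54. In form: [[tx, ty, tz, roll, hand], ...]. A call has 1 to 20 rows; each row is the pose to reach, as a shift and turn from the pose commanded when the call began, along the tool's axes at that moment; what a row does not reach only later rows make up. A row lasts 1/8 s, in which the tool goes at most 62.5 mm and 10.7 degrees, less where a joint would pass 70% of its speed; a pose out of reach is approached as far as the arm can. A call with a gripper value outside its range is refused whole. The fingers move at their own pace and stop on an object; the grip force is fixed at half the most. Time passes only in rows, so rows that repeat a pose let the fingers close. It gives the time, the measured TCP pose, the force and the opening at its end, in the units of the state.
- ctrl.read_state(): the state, without advancing time (a new reading comes with each control period).
- ctrl.get_image(name): name is "side" or "top" or "wrist"; returns a dict with "image" (400x640x3 uint8, red, green, blue), "vfov" (degrees; the focal length in pixels is half the picture's height over the tangent of half this angle, whatever the lens; pixels are square), "cx", "cy" (the principal point, pixels), "extrinsics" (4x4, takes a point from world to camera coordinates); the wrist camera has in their place "tool_from_camera" (4x4, takes a point from camera to tool coordinates, whose origin is the TCP and whose axes are the tool frame's). Camera axes: x right, y up, looking along -z (the intrinsics and any distortion apply to the point x, -y, -z); pixel columns grow to the right and rows downward; lengths in mm; the calibration is good to about 2 mm. A picture is of the moment at which its call begins: read the wrist's pose just before it. There is no depth.
- ctrl.finish_job(): hands the job in, once; it reports no verdict.
Trained networks look in a picture, given as the dict that the camera call returned (one of the last four; its "shot" number tells which), for a name from the list of things; names that differ only in an ending like _2 or _b are one class to them, and where a whole thing is asked for, a point or a joint stands for the part that bears it (a point fixed in the world has none). Each returns a list of dicts, best first, with "confidence" (0 to 1); they miss things now and then, are a little off and sometimes report something else, mostly with a low value. They report only what shows in the picture. A call takes as long as a camera call. They do not tell look-alikes from the thing itself.
- ctrl.search_frame(picture, query): "location" ([x, y, z] in mm, in world coordinates, good to about 4 mm: the middle of the surface that is visible of it).
- ctrl.mark_of(picture, query): "location" ([x, y, z] in mm, in world coordinates, good to about 4 mm: a listed point, or the origin of a listed thing).
The state is a dict: "clock": time; "qpos": joint angles; "qd": joint speeds; "tau": joint torques, N m; "eef_pos": TCP position; "tool_rot": TCP orientation; "force": force on the tool from outside, world axes, zero at the start; "torque": the same for the moment, N m; "width": finger opening in mm.
Only numpy, scipy, OpenCV 4.12 (cv2) and the standard library are available. Lean on these libraries where they do the work, as an engineer would, in place of code of your own. Each camera call takes 0.05 s, during which the arm holds its last target.

## Task

Load the two dish carriers for the incubator, in this order: on the blue carrier the red dish, on it the yellow one and on that the green one; then on the black carrier the purple dish and on it the white one. Set each dish down gently, flat and centred on what is beneath it, and do not drop any. Leave the brown bottle and the roll of tape where they are.

Things in the scene. Friction and masses are not known exactly. Their poses are not given: they have to be found in the camera images.
- dish_red: Lidded round culture dish, dark red filling under a clear flat lid: a closed solid disc 50 mm across and 22 mm tall with straight sides and flat top and bottom, about 45 g. Origin at the centre of its underside, z up. It stands on the bench, not fixed.
- dish_yellow: Lidded round culture dish, yellow filling under a clear flat lid: a closed solid disc 50 mm across and 22 mm tall with straight sides and flat top and bottom, about 45 g. Origin at the centre of its underside, z up. It stands on the bench, not fixed.
- dish_green: Lidded round culture dish, green filling under a clear flat lid: a closed solid disc 50 mm across and 22 mm tall with straight sides and flat top and bottom, about 45 g. Origin at the centre of its underside, z up. It stands on the bench, not fixed.
- dish_purple: Lidded round culture dish, purple filling under a clear flat lid: a closed solid disc 50 mm across and 22 mm tall with straight sides and flat top and bottom, about 45 g. Origin at the centre of its underside, z up. It stands on the bench, not fixed.
- dish_white: Lidded round culture dish, milky white filling under a clear flat lid: a closed solid disc 50 mm across and 22 mm tall with straight sides and flat top and bottom, about 45 g. Origin at the centre of its underside, z up. It stands on the bench, not fixed.
- carrier_blue: Blue dish carrier, fixed to the bench: round foot 88 mm across, short column, and a flat round top plate 70 mm across whose upper face is 24 mm above the bench. Origin at the centre of its underside, z up; dishes go on the middle of the top plate.
- carrier_black: Black dish carrier, fixed to the bench: round foot 88 mm across, short column, and a flat round top plate 70 mm across whose upper face is 24 mm above the bench. Origin at the centre of its underside, z up; dishes go on the middle of the top plate.
- bottle: Brown glass bottle standing upright among the dishes, 38 mm across, 75 mm tall, loose; not to be disturbed. Origin at the centre of its underside, z up.
- tape: Pale blue-green roll of tape lying flat among the dishes, a ring 58 mm across, 38 mm hole, 19 mm tall, loose; not to be disturbed. Origin at the centre of its underside, z up.
Not all that is in view belongs to the job. Leave any pink look-alike of the dish_yellow alone.

How it is judged:
By the outcome, as a careful person would: the job done as asked, in the order asked, and still so for the second after the job is handed in, with the robot touching nothing.
It also fails if it takes over 128 s, if anything falls off the work surface, if the arm or the gripper's body presses on something with over 40 N, if the wrist force passes 120 N, or if a joint passes its speed limit or range.

## Working session

There is one attempt and no reset: what is moved stays moved. The work goes in short steps, Python scripts to look and compute and a tool call to move; the robot and the scene stay as the last step left them, time stands still between calls to the robot, and variables do not carry over. Pictures are saved under pics/ and viewed, and the job is handed in when it is done.

Besides the shell and the picture viewer there is one more tool, called after "Emit:" as name(argument=value, ...) on one line, values as JSON. apply_moves: Moves the arm, as the interface text tells. Its arguments: {"type":"object","properties":{"motion":{"type":"array","items":{"type":"array","items":{"type":"number"}}}},"required":["motion"]}

```bash
mkdir -p pics; ls; python3 - <<'E'
from cell import ctrl
import cv2
s=ctrl.read_state(); print({k:s[k] for k in ('clock','eef_pos','tool_rot','force','width')}, ctrl.grip_depth)
for n in ('top','side'):
    p=ctrl.get_image(n); cv2.imwrite(f'pics/{n}0.png',p['image'][:,:,::-1])
    print(n,p['vfov'],p['cx'],p['cy'],[k for k in p if k!='image'])
    print(p['extrinsics'])
    for q in ('dish_red','dish_yellow','dish_green','dish_purple','dish_white','carrier_blue','carrier_black','bottle','tape'):
        print(q,[( [round(v) for v in d['location']],round(d['confidence'],2)) for d in ctrl.mark_of(p,q)][:4])
E
```

```text
pics
{'clock': 0.0, 'eef_pos': array([ 255.17933573, -597.12589337,  230.39802012]), 'tool_rot': array([-1.57082617,  0.00190094, -1.16697157]), 'force': array([-0.22533015, -0.67372054, -0.18004943]), 'width': 85.28666696900618} 18.700000000000003
top 46.3611428025875 325.33032168454986 200.56185877234984 ['vfov', 'cx', 'cy', 'extrinsics', 'shot']
[[-7.23435947e-02 -9.97378990e-01  1.24652217e-03  8.29551732e+01]
 [ 9.76680480e-01 -7.05888434e-02  2.02762063e-01 -5.92897555e+02]
 [-2.02142632e-01  1.58859904e-02  9.79227242e-01 -1.18774150e+03]
 [ 0.00000000e+00  0.00000000e+00  0.00000000e+00  1.00000000e+00]]
dish_red [([458, -200, 0], 0.78)]
dish_yellow [([616, 145, -2], 0.81), ([732, 372, -2], 0.75), ([487, 350, -1], 0.71), ([724, 229, 2], 0.68)]
dish_green [([583, -142, 2], 0.54)]
dish_purple [([452, 200, 2], 0.61)]
dish_white []
carrier_blue [([605, 272, -2], 0.78)]
carrier_black [([618, -9, -4], 0.93)]
bottle [([438, -79, -3], 0.51)]
tape [([446, 70, -1], 0.74)]
side 47.36702449081071 321.1515257896214 198.14934604359175 ['vfov', 'cx', 'cy', 'extrinsics', 'shot']
[[-7.53601136e-01 -6.57325598e-01 -2.89591489e-03  4.61892109e+02]
 [ 3.36876026e-01 -3.89992277e-01  8.56983411e-01 -2.15571141e+02]
 [-5.64446518e-01  6.44848108e-01  5.15335858e-01 -7.43859071e+02]
 [ 0.00000000e+00  0.00000000e+00  0.00000000e+00  1.00000000e+00]]
dish_red [([458, -196, -2], 0.83)]
dish_yellow [([616, 145, 2], 0.98), ([732, 378, 3], 0.97), ([489, 351, 0], 0.82), ([726, 230, -1], 0.75)]
dish_green [([583, -144, 0], 0.69)]
dish_purple [([450, 205, -2], 0.8)]
dish_white [([588, -266, 0], 0.6)]
carrier_blue [([605, 272, 2], 0.87), ([460, -196, 0], 0.66)]
carrier_black [([613, -14, 2], 0.97), ([450, 202, -1], 0.71)]
bottle [([438, -78, 6], 0.79), ([613, -12, 0], 0.69), ([447, 72, -2], 0.43)]
tape [([448, 70, -1], 0.95)]
```

View pics/top0.png

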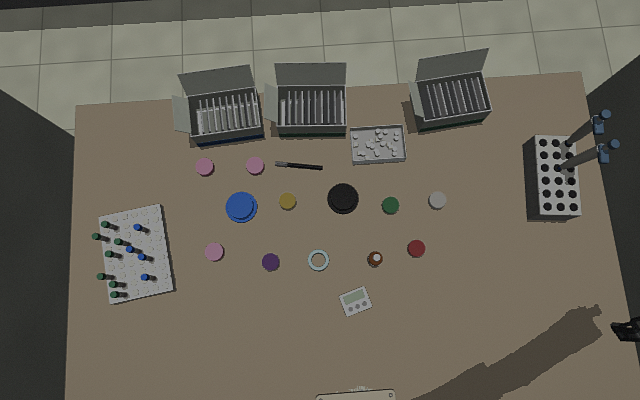

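View pics/side0.png

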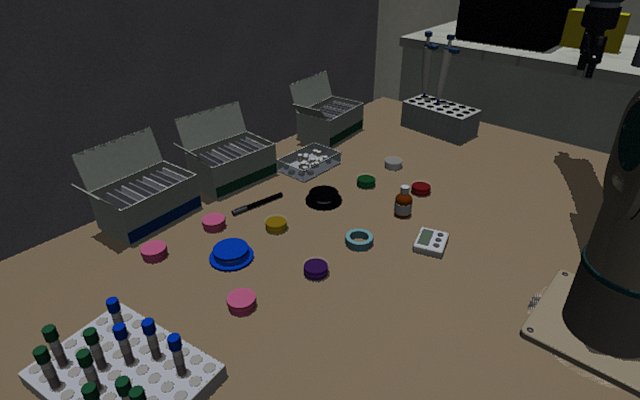

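The candidates for the yellow dish, by pixel in the top view, are yellow at (287,201) and pink at (205,166), (255,165) and (214,252). I choose the yellow one. The other dishes are red (417,248), green (390,205), purple (271,262) and white (437,200). Next I'll measure positions from pixels and check the choice in a crop.

```bash
cat > h.py <<'E'
from cell import ctrl
import cv2, numpy as np
def K(p):
    f=p['image'].shape[0]/2/np.tan(np.radians(p['vfov'])/2); return f
def ray_pt(p,u,v,z,T=None):
    f=K(p); d=np.array([(u-p['cx'])/f,-(v-p['cy'])/f,-1.0])
    if T is None: T=np.linalg.inv(p['extrinsics'])   # world_from_cam
    o=T[:3,3]; d=T[:3,:3]@d; return o+d*(z-o[2])/d[2]
def proj(p,X,E=None):
    E=p['extrinsics'] if E is None else E
    c=E[:3,:3]@np.asarray(X,float)+E[:3,3]; f=K(p); return np.array([p['cx']+f*c[0]/-c[2], p['cy']-f*c[1]/-c[2]])
def Rt(s):
    from scipy.spatial.transform import Rotation as R
    return R.from_euler('xyz',s['tool_rot']).as_matrix()
def rel(s,X,yaw=None):
    """tool shift (cm) from pose s to world X (mm)"""
    print('shift cm',np.round(Rt(s).T@(np.asarray(X)-s['eef_pos'])/10,2))
def wristT(p,s):
    T=np.eye(4);T[:3,:3]=Rt(s);T[:3,3]=s['eef_pos'];return T@p['tool_from_camera']
E
python3 - <<'E'
from h import *
est=dict(red=(458,-198),yellow=(616,145),green=(583,-143),purple=(451,202),white=(588,-266))
ps={n:ctrl.get_image(n) for n in ('top','side')}
for n,p in ps.items():
    hsv=cv2.cvtColor(p['image'],cv2.COLOR_RGB2HSV)
    for k,(x,y) in est.items():
        u,v=proj(p,(x,y,22)); print(n,k,(round(u),round(v)),hsv[int(round(v)),int(round(u))])
    u,v=map(int,proj(p,(616,145,22)))
    c=p['image'][v-50:v+50,u-90:u+90]; cv2.imwrite(f'pics/crop_{n}.png',cv2.resize(c,None,fx=4,fy=4,interpolation=cv2.INTER_CUBIC)[:,:,::-1])
rel(ctrl.read_state(),(458,-198,200))
E
```

```text
top red (417, 248) [  0 140 100]
top yellow (287, 199) [ 23 139 121]
top green (392, 204) [ 67 100  79]
top purple (269, 261) [138 103  87]
top white (436, 199) [ 25  12 129]
side red (422, 184) [179 193  90]
side yellow (276, 219) [ 24 209 112]
side green (367, 176) [ 69 186  59]
side purple (315, 264) [135 159  72]
side white (393, 159) [120   4 116]
shift cm [-28.8    3.13  34.33]
```

View pics/crop_top.png

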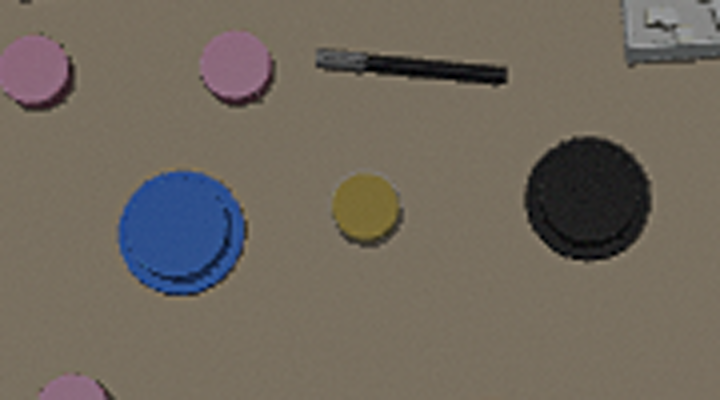

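The crop shows the yellow disc at its centre (365,207). The look-alikes at (35,70), (237,65) and (75,390) are clearly pink, so the choice stands. First I go above red, turned to yaw 0.

Emit:
apply_moves(motion=[[-28.8,3.1,34.3,-1.167,8.5],[-28.8,3.1,34.3,-1.167,8.5],[-28.8,3.1,34.3,-1.167,8.5],[-28.8,3.1,34.3,-1.167,8.5],[-28.8,3.1,34.3,-1.167,8.5],[-28.8,3.1,34.3,-1.167,8.5],[-28.8,3.1,34.3,-1.167,8.5],[-28.8,3.1,34.3,-1.167,8.5],[-28.8,3.1,34.3,-1.167,8.5],[-28.8,3.1,34.3,-1.167,8.5],[-28.8,3.1,34.3,-1.167,8.5]])

```text
clock: 2.48
eef_pos: [456.9, -199.9, 200.3]
tool_rot: [-1.572, 0.0, -0.003]
force: [0.7, 0.2, -0.6]
width: 85.1
```

```bash
python3 - <<'E'
from h import *
s=ctrl.read_state(); p=ctrl.get_image('wrist'); cv2.imwrite('pics/w1.png',p['image'][:,:,::-1])
print(s['clock'],s['eef_pos'],s['tool_rot'],s['force']); print(p['tool_from_camera'],p['vfov'],p['cx'],p['cy'])
T=wristT(p,s); print(proj(p,(458,-198,22),np.linalg.inv(T)))
rel(s,(458,-198,100))
print(ctrl.mark_of(p,'dish_red'))
E
```

```text
2.475 [ 456.92275801 -199.93753166  200.3373594 ] [-1.57151961e+00  3.11988370e-04 -3.35922958e-03] [ 0.74543336  0.24253958 -0.55074406]
[[ 9.99999391e-01  9.27966295e-05 -1.10005699e-03 -1.33238014e+00]
 [-1.08623031e-03  2.60595319e-01 -9.65447513e-01 -1.44587882e+02]
 [ 1.97079428e-04  9.65448119e-01  2.60595261e-01  6.58552590e+01]
 [ 0.00000000e+00  0.00000000e+00  0.00000000e+00  1.00000000e+00]] 64.05323809192586 319.964756015912 199.97265863512314
[322.0049402  177.99615661]
shift cm [ 0.11 10.03  0.2 ]
[{'location': [459.8, -198.4, -0.2], 'confidence': 0.73}]
```

View pics/w1.png

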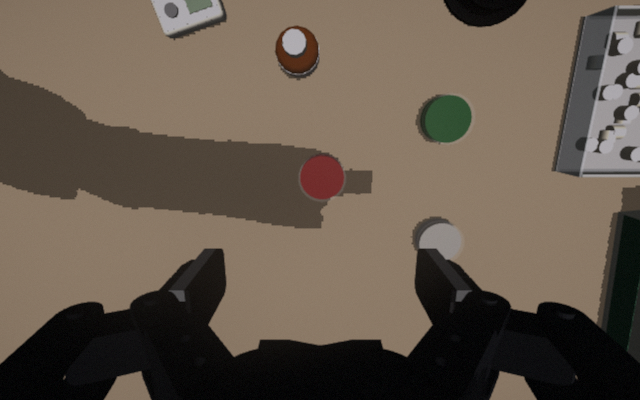

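Wrist view: red at (322,178), exactly where predicted, with green (446,119), white (440,240) and the bottle (297,48). I'll refine the positions by blob centre.

```bash
cat >> h.py <<'E'
def blob(p,T,X,ztop=22,tol=40,maxr=1.6,R=25):
    """centroid (ellipse of hull) of the colour patch round the projection of X; position at ztop"""
    E=np.linalg.inv(T); u,v=proj(p,(X[0],X[1],ztop),E)
    lab=cv2.cvtColor(cv2.GaussianBlur(p['image'],(3,3),0),cv2.COLOR_RGB2LAB).astype(int)
    ref=np.median(lab[int(v)-4:int(v)+5,int(u)-4:int(u)+5].reshape(-1,3),0)
    d=np.abs(lab-ref)*np.array([.6,2,2]); m=(d.sum(2)<tol).astype(np.uint8)
    r=np.linalg.norm(proj(p,(X[0]+R,X[1],ztop),E)-[u,v])
    yy,xx=np.mgrid[:m.shape[0],:m.shape[1]]; m[(xx-u)**2+(yy-v)**2>(maxr*r)**2]=0
    n,l,st,ce=cv2.connectedComponentsWithStats(m); i=l[int(v),int(u)]
    cs,_=cv2.findContours((l==i).astype(np.uint8),cv2.RETR_EXTERNAL,cv2.CHAIN_APPROX_NONE)
    c=max(cs,key=cv2.contourArea)
    pts=np.array([ray_pt(p,a,b,ztop,T)[:2] for a,b in c[:,0]],np.float32)
    e=cv2.fitEllipse(pts); cc,rr=cv2.minEnclosingCircle(pts)
    return np.round(e[0],1),np.round(e[1],1),np.round(cc,1),round(rr,1)
E
python3 - <<'E'
from h import *
s=ctrl.read_state(); p=ctrl.get_image('wrist');T=wristT(p,s)
for k,X in dict(red=(458,-198),green=(583,-143),white=(588,-266)).items(): print(k,blob(p,T,X))
for n in ('top','side'):
    p=ctrl.get_image(n);T=np.linalg.inv(p['extrinsics'])
    for k,X in dict(red=(458,-198),yellow=(616,145),green=(583,-143),purple=(451,202),white=(588,-266)).items(): print(n,k,blob(p,T,X))
E
```

```text
red (array([ 457.5, -197.3]), array([43.5, 44.6]), array([ 457.3, -197.3]), 22.7)
green (array([ 580.9, -139.5]), array([44.3, 44.7]), array([ 580.8, -139.5]), 23.0)
white (array([ 589.8, -263.4]), array([69.3, 78.7]), array([ 588.9, -266.2]), 43.5)
top red (array([ 457.6, -196.3]), array([42.7, 43.8]), array([ 457.9, -196.3]), 22.7)
top yellow (array([614.6, 145.2]), array([44.4, 45.2]), array([614.6, 145.4]), 23.5)
top green (array([ 581.4, -138. ]), array([43.1, 45.1]), array([ 581.8, -137.8]), 23.7)
top purple (array([449.6, 199.3]), array([41.2, 42.9]), array([449.5, 199.6]), 22.2)
top white (array([ 593.9, -265.9]), array([65.9, 76.9]), array([ 588.8, -265.4]), 40.4)
side red (array([ 454.7, -188. ]), array([40.5, 41.2]), array([ 454.6, -188. ]), 21.6)
side yellow (array([611.1, 151.5]), array([42.7, 42.7]), array([611.2, 151.5]), 22.5)
side green (array([ 573.5, -124.9]), array([40.5, 59.4]), array([ 571.5, -122. ]), 31.7)
side purple (array([447.3, 206.7]), array([41.5, 42.1]), array([447.2, 206.8]), 21.9)
side white (array([ 591.8, -270.5]), array([ 66.8, 153.6]), array([ 588.6, -269.8]), 78.8)
```

Emit:
apply_moves(motion=[[0.05,10,0.26,0,8.5],[0.05,15,0.26,0,8.5],[0.05,17.5,0.26,0,8.5],[0.05,19,0.26,0,8.5],[0.05,19.7,0.26,0,8.5],[0.05,19.7,0.26,0,8.5]])

```text
clock: 3.48
eef_pos: [459.2, -195.9, 4.4]
tool_rot: [-1.571, -0.002, -0.0]
force: [0.1, 0.4, -0.9]
width: 85.0
```

Emit:
apply_moves(motion=[[0,0,0,0,4],[0,0,0,0,4],[0,0,0,0,4],[0,0,0,0,4]])

```text
clock: 3.98
eef_pos: [458.9, -195.9, 4.9]
tool_rot: [-1.572, -0.002, -0.0]
force: [-1.3, 0.8, 11.0]
width: 47.6
```

```bash
python3 - <<'E'
from h import *
for i in range(3):
    s=ctrl.read_state(); print(s['clock'],s['eef_pos'],s['force'],s['torque'],s['width']); p=ctrl.get_image('wrist')
cv2.imwrite('pics/w2.png',p['image'][:,:,::-1])
E
```

```text
3.975 [ 458.90311466 -195.91013458    4.86572301] [-1.31206515  0.76666697 11.00782353] [0.05574255 0.28418783 0.03520109] 47.55683820682721
4.025 [ 458.90721831 -195.94783544    4.87330477] [-1.30756005  0.93821875 10.40070343] [0.05858359 0.20013416 0.02160538] 47.929727481645926
4.075 [ 458.86471771 -195.94569493    4.86697243] [-0.93564621  1.66736601 10.90061285] [ 0.09303276  0.26121417 -0.00261347] 48.14681579562773
```

View pics/w2.png

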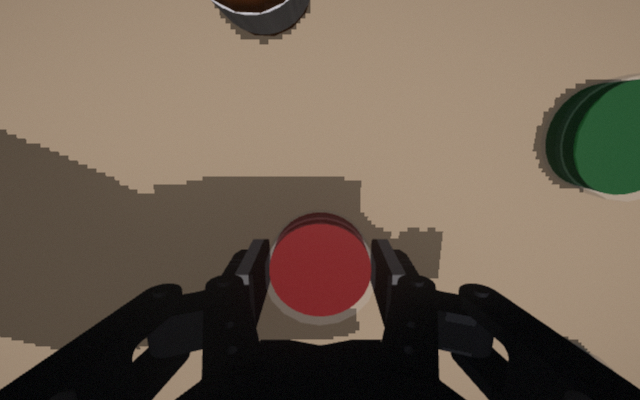

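Gripped, but the force reads +11 N upwards with TCP at 4.9 mm, so the fingertips seem to be touching the bench. I'll go a few mm higher and regrasp at 90° so the dish is centred on both axes.

Emit:
apply_moves(motion=[[0,0,0,0,6.5],[0,-0.4,0,0,6.5],[0,-0.4,0,-0.18,6.5],[0,-0.4,0,-1.571,6.5],[0,-0.4,0,-1.571,6.5],[0,-0.4,0,-1.571,6.5],[0,-0.4,0,-1.571,6.5],[0,-0.4,0,-1.571,6.5],[0,-0.4,0,-1.571,6.5],[0,-0.4,0,-1.571,6.5],[0,-0.4,0,-1.571,6.5],[0,-0.4,0,-1.571,6.5],[0,-0.4,0,-1.571,4],[0,-0.4,0,-1.571,4],[0,-0.4,0,-1.571,4],[0,-0.4,0,-1.571,4]])

```text
clock: 6.12
eef_pos: [458.2, -195.8, 8.0]
tool_rot: [-1.571, 0.001, 1.57]
force: [-1.5, -0.3, 6.5]
width: 47.6
```

```bash
python3 - <<'E'
from h import *
s=ctrl.read_state(); print(s['clock'],s['eef_pos'],s['tool_rot'],s['force'],s['width'],s['qpos']); p=ctrl.get_image('wrist')
cv2.imwrite('pics/w3.png',p['image'][:,:,::-1])
E
```

```text
6.125 [ 458.16416102 -195.78603302    7.96555131] [-1.57086125e+00  1.18840821e-03  1.56977606e+00] [-1.54192318 -0.33778854  6.54616516] 47.584075472154375 [ 0.67219905  0.84605172 -0.4936527   2.07772847  0.94163002  0.45564989
  1.00982688]
```

View pics/w3.png

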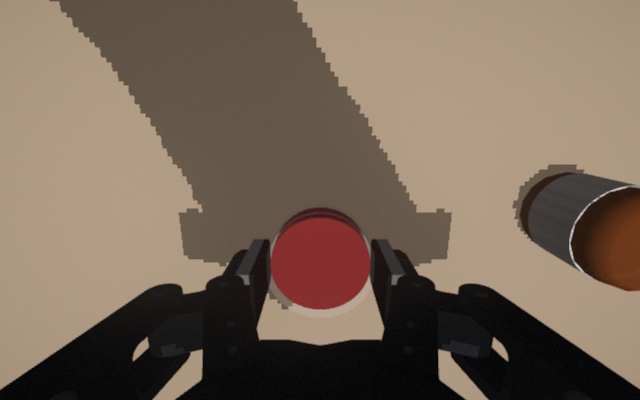

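Emit:
apply_moves(motion=[[0,-0.5,0,0,4],[0,-3,0,0,4],[0,-9,0,0,4],[0,-15,0,0,4],[5,-16,-2,0,4],[11,-16,-4,0,4],[17,-16,-6.5,0,4],[23,-16,-9,0,4],[29,-16,-11.5,0,4],[35,-16,-13.5,0,4],[40,-16,-15.5,0,4],[44,-16,-17,0,4],[46.8,-16,-18.2,0,4],[46.8,-16,-18.2,0,4],[46.8,-16,-18.2,0,4]])

```text
clock: 8.05
eef_pos: [639.7, 271.4, 166.9]
tool_rot: [-1.57, 0.002, 1.571]
force: [-0.5, 0.1, -0.9]
width: 47.6
```

```bash
python3 - <<'E'
from h import *
s=ctrl.read_state(); print(s['clock'],s['eef_pos'],s['tool_rot'],s['force'],s['width'],s['qpos']); p=ctrl.get_image('wrist')
cv2.imwrite('pics/w4.png',p['image'][:,:,::-1]); T=wristT(p,s)
print(blob(p,T,(605,272),24,R=35,maxr=1.2), blob(p,T,(605,272),24,R=35,tol=25,maxr=1.2))
print(ctrl.mark_of(p,'carrier_blue'))
p=ctrl.get_image('top');print(blob(p,np.linalg.inv(p['extrinsics']),(605,272),24,R=35,maxr=1.2))
E
```

```text
8.05 [639.70768576 271.41244174 166.94533211] [-1.56995590e+00  1.55666836e-03  1.57062992e+00] [-0.49768551  0.10540442 -0.89206135] 47.63216363903179 [-0.07828321  0.85155017 -0.7055351   1.42447233  0.58614075  1.08265108
  0.67820475]
(array([606.3, 273.1]), array([77.8, 79.6]), array([606.3, 272.8]), 40.7) (array([606.3, 273.2]), array([77.2, 79. ]), array([606.5, 273. ]), 40.4)
[{'location': [609.9, 276.4, 2.0], 'confidence': 0.78}]
(array([603.8, 272.9]), array([74. , 83.4]), array([605. , 272.3]), 41.8)
```

View pics/w4.png

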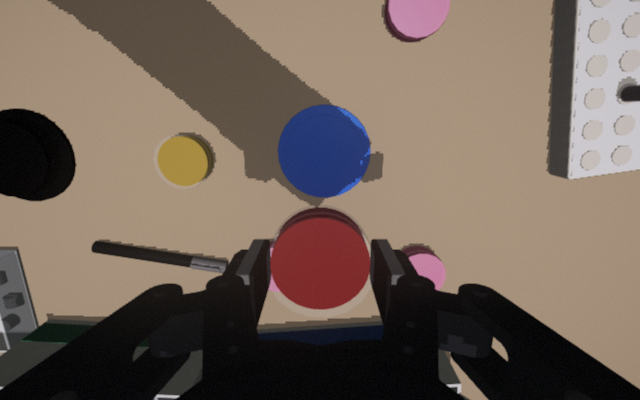

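Red is held level. The blue carrier sits at (324,151), but its foot and top plate merge in shade, so I'll stretch the contrast to fit the plate's edge.

```bash
python3 - <<'E'
from h import *
im=cv2.imread('pics/w4.png'); c=im[90:215,260:390]
b=c.astype(float); b=np.clip((b-np.percentile(b,1,(0,1)))/(np.percentile(b,80,(0,1))-np.percentile(b,1,(0,1))),0,1)
cv2.imwrite('pics/w4c.png',cv2.resize((b*255).astype(np.uint8),None,fx=4,fy=4,interpolation=cv2.INTER_CUBIC))
g=im[:,:,0].astype(int)
print(g[150,270:380:2]); print(g[100:205:2,320]); print(im[150,290],im[120,324],im[190,324])
E
```

```text
[ 69  73  70  72  99 114 115 116 112 115 115 116 115 111 116 116 116 116
 117 117 116 115 116 116 116 117 117 115 117 118 118 118 117 117 115 118
 116 118 115 116 117 117 116 114 116 115 115 116 115 164 165 127 127 123
 125]
[ 71  72  74 121 120 121 121 113 122 121 118 121 119 120 119 117 119 118
 118 117 118 117 120 118 115 117 115 115 117 116 114 115 115 116 113 116
 114 115 114 114 114 115 112 113 114 114 111 111 109  72  72  71 101]
[115  56  35] [120  60  39] [113  54  37]
```

View pics/w4c.png

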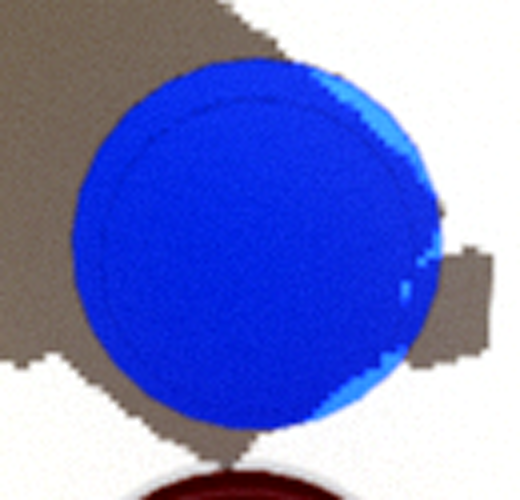

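```bash
python3 - <<'E'
from h import *
s=ctrl.read_state(); p=ctrl.get_image('wrist'); T=wristT(p,s); print(T[:3,3])
for z in (0,3,6): print(z,blob(p,T,(606,273),z,R=44,maxr=1.3,tol=60))
# plate edge points from stretched crop (px in crop x4)
q=np.array([[105,240],[258,97],[150,140],[357,130],[408,240],[205,104],[120,190],[115,310]])/4.+[260,90]-.0
pts=np.array([ray_pt(p,u,v,24,T)[:2] for u,v in q])
from scipy.optimize import least_squares
r=least_squares(lambda x:np.hypot(*(pts-x[:2]).T)-35,(606,273)); print(r.x,r.fun)
rel(s,(606,272,166))
E
```

```text
[572.78602382 270.74370435 311.95928488]
0 (array([608.9, 275.1]), array([87.9, 88.1]), array([609. , 275.2]), 44.6)
3 (array([608.6, 275. ]), array([87. , 87.3]), array([608.7, 275.1]), 44.2)
6 (array([608.2, 275. ]), array([86.2, 86.4]), array([608.3, 275.1]), 43.7)
[608.72594842 274.85540965] [-0.39182766 -0.15641059  0.12610393  0.16070356 -1.33652947  0.39211257
 -0.80729751 -0.35048891]
shift cm [0.12 0.14 3.42]
```

```bash
python3 - <<'E'
from h import *
p=ctrl.get_image('top'); T=np.linalg.inv(p['extrinsics'])
for z in (0,3): print(z,blob(p,T,(607,274),z,R=44,maxr=1.3,tol=110))
u,v=map(int,proj(p,(607,274,10)))
c=p['image'][v-25:v+25,u-25:u+25,::-1].astype(float)
c=np.clip((c-np.percentile(c,1,(0,1)))/(np.percentile(c,80,(0,1))-np.percentile(c,1,(0,1))),0,1)*255
cv2.imwrite('pics/t5.png',cv2.resize(c.astype(np.uint8),None,fx=10,fy=10,interpolation=cv2.INTER_CUBIC))
print(u,v)
E
```

```text
0 (array([609.4, 270.5]), array([ 99. , 110.2]), array([607.6, 273. ]), 56.9)
3 (array([609.3, 270.4]), array([ 99. , 109.7]), array([607. , 275.1]), 57.0)
240 206
```

View pics/t5.png

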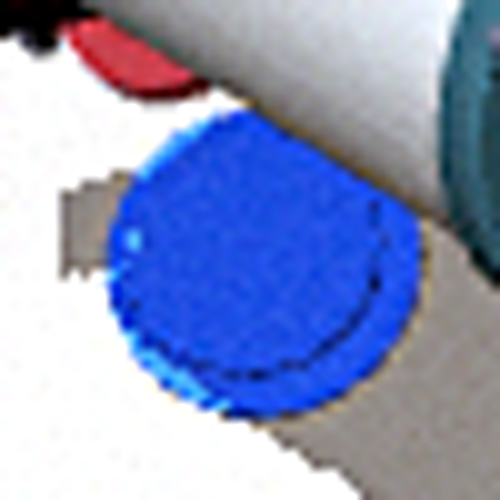

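```bash
python3 - <<'E'
from h import *
p=ctrl.get_image('top'); T=np.linalg.inv(p['extrinsics']); im=cv2.imread('pics/top0.png')[:,:,::-1]
hsv=cv2.cvtColor(im,cv2.COLOR_RGB2HSV)
m=((hsv[...,0]>100)&(hsv[...,0]<125)&(hsv[...,1]>130)).astype(np.uint8)
mk=(im.max(2)<48).astype(np.uint8)
for nm,mm,X in (('blue',m,(607,274)),('black',mk,(616,-10))):
    u,v=proj(p,(*X,10)); w=np.zeros_like(mm); w[int(v)-24:int(v)+24,int(u)-24:int(u)+24]=mm[int(v)-24:int(v)+24,int(u)-24:int(u)+24]
    c=max(cv2.findContours(w,0,1)[0],key=cv2.contourArea)
    c=cv2.convexHull(c)
    for z in (0,3):
        pts=np.array([ray_pt(p,a,b,z,T)[:2] for a,b in c[:,0]],np.float32); e=cv2.fitEllipse(pts); print(nm,z,np.round(e[0],1),np.round(e[1],1))
E
```

```text
blue 0 [609.3 275.9] [86.1 86.9]
blue 3 [608.7 275.3] [85.9 86.7]
black 0 [612.9  -9.4] [85.3 86.7]
black 3 [612.2  -9.3] [85.1 86.5]
```

Emit:
apply_moves(motion=[[0.41,1,3.14,0,4],[0.41,6,3.14,0,4],[0.41,10,3.14,0,4],[0.41,12,3.14,0,4],[0.41,13,3.14,0,4],[0.41,13.2,3.14,0,4],[0.41,13.2,3.14,0,4]])

```text
clock: 9.22
eef_pos: [609.5, 277.2, 36.6]
tool_rot: [-1.573, -0.001, 1.571]
force: [-0.6, 0.5, -0.2]
width: 47.7
```

Emit:
apply_moves(motion=[[0,0.1,0,0,4],[0,0.2,0,0,4]])

```text
clock: 9.48
eef_pos: [609.1, 276.8, 34.0]
tool_rot: [-1.572, -0.0, 1.571]
force: [0.2, -0.0, -0.6]
width: 47.5
```

Emit:
apply_moves(motion=[[-0.1,0.05,0.07,0,4],[-0.1,0.1,0.07,0,4],[-0.1,0.15,0.07,0,4]])

```text
clock: 9.85
eef_pos: [608.0, 275.5, 32.1]
tool_rot: [-1.571, 0.0, 1.571]
force: [-0.9, -0.4, 4.6]
width: 47.4
```

```bash
python3 - <<'E'
from h import *
s=ctrl.read_state(); print(s['clock'],s['eef_pos'],s['tool_rot'],s['force'],s['width'])
for n in ('side','wrist'):
    p=ctrl.get_image(n)
    if n=='side':
        u,v=map(int,proj(p,(608,275,35))); im=cv2.resize(p['image'][v-50:v+50,u-70:u+70],None,fx=5,fy=5,interpolation=cv2.INTER_CUBIC)
    else: im=p['image']
    cv2.imwrite(f'pics/{n}6.png',im[:,:,::-1])
E
```

```text
9.85 [607.96598074 275.52382309  32.06926497] [-1.57075214e+00  2.73791165e-04  1.57095203e+00] [-0.89334266 -0.43201664  4.57250494] 47.40899300764478
```

View pics/side6.png

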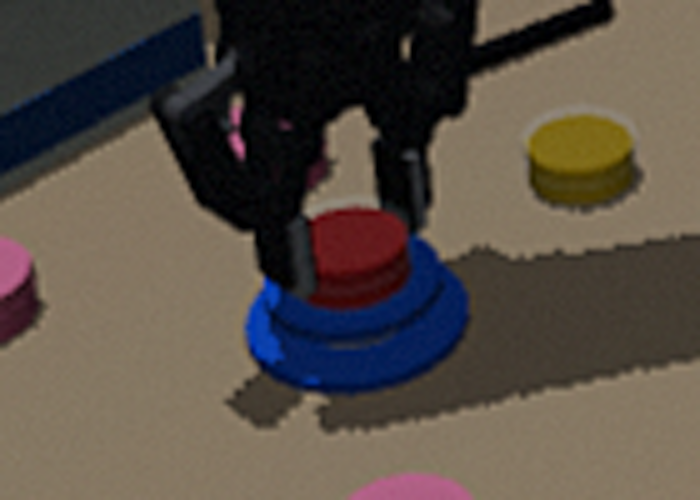

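View pics/wrist6.png

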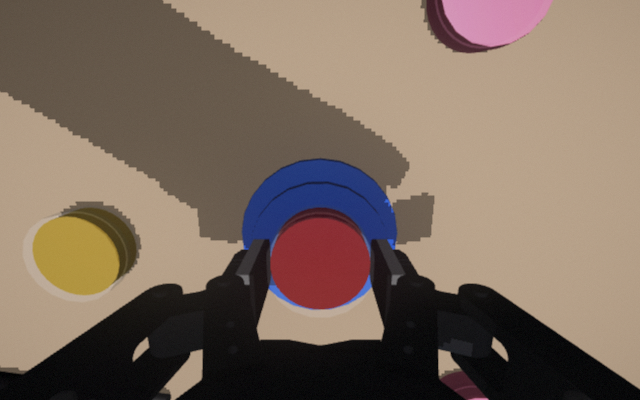

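Contact at 4.6 N at the expected height, and centred in view (the plate spans roughly u 254–387, the dish is at 320). I'll release and check from above.

Emit:
apply_moves(motion=[[0,0,0,0,5.6],[0,0,0,0,6.5],[0,0,0,0,6.5],[0,-1,0,0,7],[0,-4,0,0,7],[0,-10,0,0,7],[0,-15,0,0,8.5],[0,-15,0,0,8.5]])

```text
clock: 10.95
eef_pos: [610.3, 277.9, 187.6]
tool_rot: [-1.579, -0.005, 1.571]
force: [0.4, 0.5, -0.1]
width: 84.7
```

```bash
python3 - <<'E'
from h import *
s=ctrl.read_state(); print(s['clock'],s['eef_pos'],s['tool_rot'],s['force'],s['width'])
p=ctrl.get_image('wrist'); T=wristT(p,s)
print('red',blob(p,T,(608,275.5),46)); 
for z in (0,3): print(z,'foot',blob(p,T,(608,275.5+40),z,R=44,maxr=3,tol=60))
print('yel',blob(p,T,(615.2,145.7),22))
c=p['image'][:,:,::-1]; cv2.imwrite('pics/w7.png',c)
c=c[100:260,240:400].astype(float); c=np.clip(c*1.6,0,255); cv2.imwrite('pics/w7c.png',cv2.resize(c.astype(np.uint8),None,fx=3.5,fy=3.5,interpolation=cv2.INTER_CUBIC))
rel(s,(615.2,145.7,100))
E
```

```text
10.95 [610.27726913 277.93790644 187.62539857] [-1.5791609  -0.00509989  1.5708857 ] [ 0.35705234  0.46901625 -0.05853068] 84.72342960641933
red (array([606.1, 275.3]), array([42.8, 43.6]), array([606.1, 275.4]), 22.1)
0 foot (array([609. , 274.7]), array([88.3, 88.5]), array([609.1, 274.6]), 44.8)
3 foot (array([608.4, 274.8]), array([87.5, 87.7]), array([608.5, 274.6]), 44.4)
yel (array([614., 146.]), array([44.4, 44.6]), array([613.9, 146. ]), 22.8)
shift cm [-13.27   8.7   -0.42]
```

View pics/w7c.png

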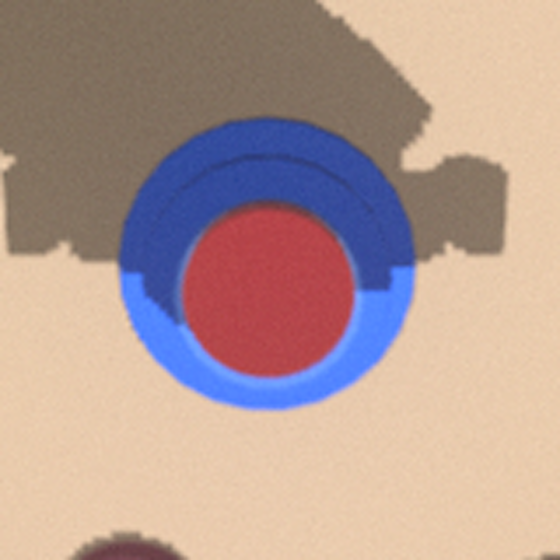

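Emit:
apply_moves(motion=[[0,0,0,0,8.5],[0,0,0,0,8.5]])

```text
clock: 11.25
eef_pos: [607.3, 275.0, 180.3]
tool_rot: [-1.568, 0.001, 1.571]
force: [-0.1, 0.4, 0.7]
width: 85.1
```

```bash
python3 - <<'E'
from h import *
s=ctrl.read_state(); print(s['clock'],s['eef_pos'],s['tool_rot'],s['force'],s['width'])
p=ctrl.get_image('wrist'); T=wristT(p,s)
print('red',blob(p,T,(608,275.5),46)); 
for z in (0,3): print(z,'foot',blob(p,T,(608,275.5+40),z,R=44,maxr=3,tol=60))
print('yel',blob(p,T,(615.2,145.7),22))
c=p['image'][:,:,::-1]; 
c=c[100:260,240:400].astype(float); c=np.clip(c*2.2,0,255)
c=cv2.resize(c.astype(np.uint8),None,fx=3.5,fy=3.5,interpolation=cv2.INTER_CUBIC)
E=np.linalg.inv(T)
for X,z,R in (((608,275.5),24,35),((608,275.5),46,25)):
  for a in np.linspace(0,6.28,90):
    u,v=proj(p,(X[0]+R*np.cos(a),X[1]+R*np.sin(a),z),E); cv2.circle(c,(int((u-240)*3.5+1.2),int((v-100)*3.5+1.2)),1,(0,255,255),-1)
cv2.imwrite('pics/w8c.png',c)
rel(s,(615.2,145.7,100))
E
```

```text
11.25 [607.28459629 274.99049929 180.2859027 ] [-1.56842077e+00  1.30566675e-03  1.57110264e+00] [-0.09136014  0.37920502  0.65185558] 85.0603646216906
red (array([606.5, 275.5]), array([42.9, 43.9]), array([606.6, 275.5]), 22.3)
0 foot (array([609.9, 275.1]), array([87.8, 87.8]), array([610. , 275.1]), 44.6)
3 foot (array([609.5, 275.1]), array([86.5, 86.6]), array([609.8, 275.1]), 44.2)
yel (array([614.4, 146. ]), array([44.6, 44.8]), array([614.4, 146. ]), 22.8)
shift cm [-12.92   8.04  -0.81]
```

View pics/w8c.png

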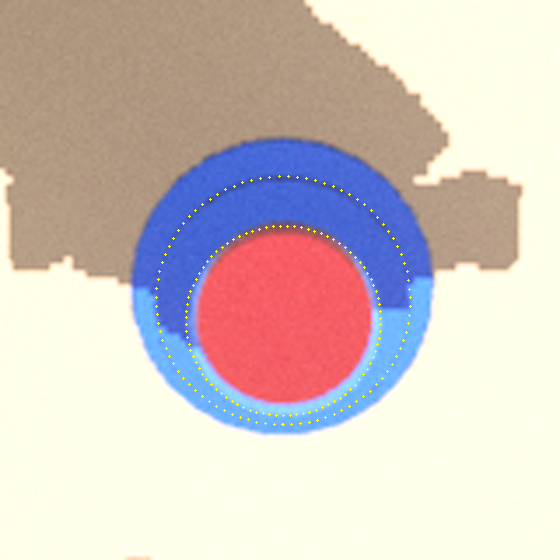

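Emit:
apply_moves(motion=[[-6,0,-0.3,0,8.5],[-11,2,-0.7,0,8.5],[-12.9,6,-0.75,0,8.5],[-12.9,11,-0.75,0,8.5],[-12.9,14.5,-0.75,0,8.5],[-12.9,16.5,-0.75,0,8.5],[-12.9,17.2,-0.75,0,8.5],[-12.9,17.2,-0.75,0,8.5],[-12.9,17.2,-0.75,0,8.5]])

```text
clock: 12.42
eef_pos: [616.5, 147.1, 11.2]
tool_rot: [-1.573, -0.001, 1.571]
force: [-0.5, 0.2, 0.3]
width: 85.2
```

```bash
python3 - <<'E'
from h import *
s=ctrl.read_state(); print(s['clock'],s['eef_pos'],s['tool_rot'],s['force'],s['width'])
p=ctrl.get_image('top'); T=np.linalg.inv(p['extrinsics'])
print('red',blob(p,T,(608,275.5),46)); 
u,v=map(int,proj(p,(607,274,10)))
c=p['image'][v-25:v+25,u-25:u+25,::-1].astype(float)*1.8
c=cv2.resize(np.clip(c,0,255).astype(np.uint8),None,fx=10,fy=10,interpolation=cv2.INTER_CUBIC)
for X,z,R in (((608.8,275.5),24,35),((608.8,275.5),46,25),((608.8,275.5),2,44)):
  for a in np.linspace(0,6.28,90):
    q=proj(p,(X[0]+R*np.cos(a),X[1]+R*np.sin(a),z)); cv2.circle(c,(int((q[0]-u+25)*10+5),int((q[1]-v+25)*10+5)),1,(0,255,255),-1)
cv2.imwrite('pics/t9.png',c)
E
```

```text
12.425 [616.48410922 147.09729217  11.18934428] [-1.57303720e+00 -7.26755232e-04  1.57097670e+00] [-0.50761518  0.20161967  0.33079831] 85.16147616012984
red (array([606.3, 274.4]), array([40.6, 42.9]), array([606.5, 274.3]), 22.0)
```

View pics/t9.png

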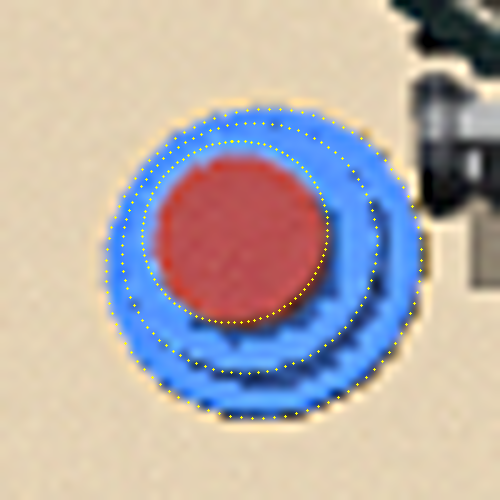

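Emit:
apply_moves(motion=[[0,0,0,0,6.5],[0,0,0,0,6.5]])

```text
clock: 12.72
eef_pos: [615.8, 146.6, 10.3]
tool_rot: [-1.572, -0.0, 1.571]
force: [-0.8, 0.0, 0.0]
width: 64.8
```

Emit:
apply_moves(motion=[[0,0,0,0,4],[0,0,0,0,4],[0,0,0,0,4]])

```text
clock: 13.1
eef_pos: [615.8, 146.6, 10.6]
tool_rot: [-1.572, 0.0, 1.571]
force: [-1.6, -0.7, 5.7]
width: 47.0
```

Emit:
apply_moves(motion=[[0,0,0,0,6.5],[0,0.2,0,0,6.5],[0,0.2,0,0.18,6.5],[0,0.2,0,1.571,6.5],[0,0.2,0,1.571,6.5],[0,0.2,0,1.571,6.5],[0,0.2,0,1.571,6.5],[0,0.2,0,1.571,6.5],[0,0.2,0,1.571,6.5],[0,0.2,0,1.571,6.5],[0,0.2,0,1.571,6.5],[0,0.2,0,1.571,6.5],[0,0.2,0,1.571,4],[0,0.2,0,1.571,4],[0,0.2,0,1.571,4],[0,0.2,0,1.571,4]])

```text
clock: 15.1
eef_pos: [615.8, 146.8, 8.2]
tool_rot: [-1.57, -0.001, 0.0]
force: [-0.8, 0.3, 5.1]
width: 47.5
```

Emit:
apply_moves(motion=[[0,-0.5,0,0,4],[0,-3,0,0,4],[0,-8,1,0,4],[-0.3,-9,5,0,4],[-0.6,-9,9.5,0,4],[-0.78,-9,12,0,4],[-0.78,-8.5,12.86,0,4],[-0.78,-7,12.86,0,4],[-0.78,-5.6,12.86,0,4],[-0.78,-5.1,12.86,0,4],[-0.78,-5.1,12.86,0,4],[-0.78,-5.1,12.86,0,4]])

```text
clock: 16.6
eef_pos: [608.1, 275.1, 59.2]
tool_rot: [-1.57, -0.001, -0.0]
force: [0.5, 0.1, -1.3]
width: 47.5
```

Emit:
apply_moves(motion=[[0,0.1,0,0,4],[0,0.1,0,0,4]])

```text
clock: 16.85
eef_pos: [607.9, 275.3, 58.1]
tool_rot: [-1.571, -0.0, -0.0]
force: [-0.6, -0.5, -0.4]
width: 47.5
```

Aligned at (607.9, 275.3). Setting down slowly.

Emit:
apply_moves(motion=[[0,0.1,0,0,4],[0,0.2,0,0,4],[0,0.3,0,0,4],[0,0.35,0,0,4],[0,0.35,0,0,4]])

```text
clock: 17.48
eef_pos: [607.7, 275.2, 54.3]
tool_rot: [-1.571, -0.0, -0.0]
force: [-0.7, -0.2, -0.8]
width: 47.3
```

Emit:
apply_moves(motion=[[0,0.05,0,0,4],[0,0.1,0,0,4],[0,0.1,0,0,4]])

```text
clock: 17.85
eef_pos: [607.8, 275.3, 54.2]
tool_rot: [-1.571, -0.0, -0.0]
force: [-1.7, -0.5, 6.1]
width: 47.7
```

```bash
python3 - <<'E'
from h import *
s=ctrl.read_state(); print(s['clock'],s['eef_pos'],s['force'])
p=ctrl.get_image('side')
u,v=map(int,proj(p,(608,275,50))); im=cv2.resize(p['image'][v-50:v+50,u-70:u+70],None,fx=5,fy=5,interpolation=cv2.INTER_CUBIC)
cv2.imwrite(f'pics/side10.png',np.clip(im[:,:,::-1]*1.6,0,255))
E
```

```text
17.85 [607.76132548 275.25692836  54.2179405 ] [-1.69700131 -0.48898916  6.11628258][ WARN:0@1.099] global loadsave.cpp:1063 imwrite_ Unsupported depth image for selected encoder is fallbacked to CV_8U.
```

View pics/side10.png

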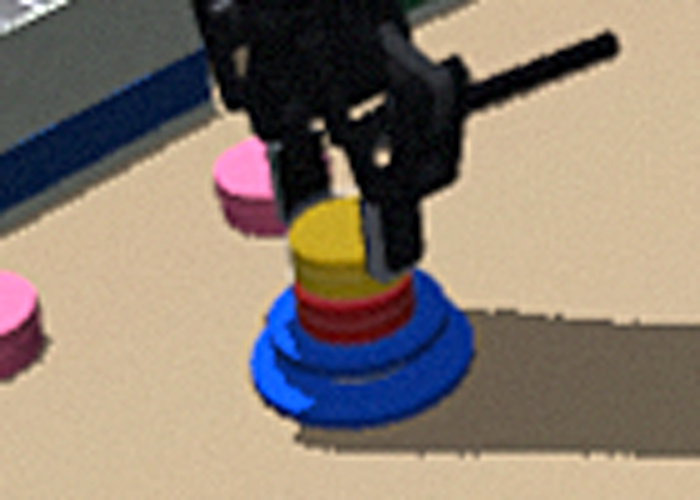

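Yellow rests on red with contact at 6 N, coaxial in view. Releasing, then going up to look.

Emit:
apply_moves(motion=[[0,0,0,0,5.6],[0,0,0,0,6.5],[0,0,0,0,6.5],[0,-1,0,0,7],[0,-4,0,0,7],[0,-9,0,0,7],[0,-14,0,0,8.5],[0,-14,0,0,8.5],[0,-14,0,0,8.5]])

```text
clock: 19.02
eef_pos: [607.4, 275.0, 193.5]
tool_rot: [-1.571, 0.0, -0.0]
force: [-0.5, 0.2, -1.1]
width: 84.9
```

```bash
python3 - <<'E'
from h import *
s=ctrl.read_state(); print(s['clock'],s['eef_pos'],s['tool_rot'],s['force'],s['width'])
p=ctrl.get_image('wrist'); T=wristT(p,s)
print('yel',blob(p,T,(608,275.5),68)); 
for z in (0,3): print(z,'foot',blob(p,T,(608-38,275.5),z,R=44,maxr=3,tol=60))
cv2.imwrite('pics/w11.png',p['image'][:,:,::-1])
rel(s,(581.8,-138.6,150))
E
```

```text
19.025 [607.41610373 274.97293703 193.46949474] [-1.57103372e+00  4.43998279e-05 -4.94130494e-05] [-0.50530038  0.23488558 -1.14153448] 84.91329739474102
yel (array([606.6, 276.2]), array([43.2, 43.7]), array([606.6, 276.1]), 22.2)
0 foot (array([607.8, 272.8]), array([82.2, 85.9]), array([607.8, 273.7]), 44.7)
3 foot (array([607.7, 273.4]), array([81.5, 85.1]), array([607.9, 274.3]), 44.3)
shift cm [ -2.56   4.36 -41.36]
```

View pics/w11.png

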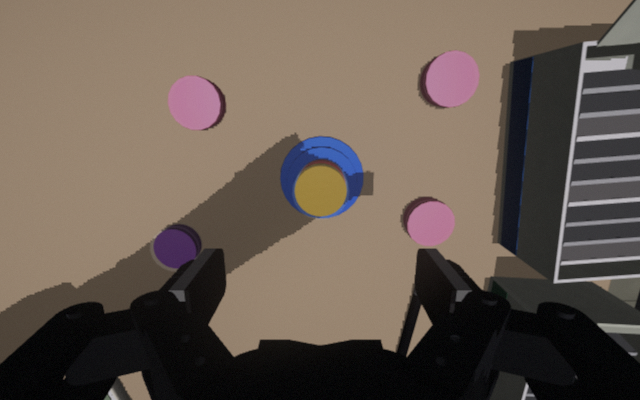

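Yellow (321,190) sits centred on the stack. On to green.

Emit:
apply_moves(motion=[[-0.3,0,-5,0,8.5],[-0.6,0,-11,0,8.5],[-1,0,-17,0,8.5],[-1.4,0,-23,0,8.5],[-1.8,1,-29,0,8.5],[-2.2,4,-35,0,8.5],[-2.5,8,-39.5,0,8.5],[-2.56,12,-41.35,0,8.5],[-2.56,15.5,-41.35,0,8.5],[-2.56,17.8,-41.35,0,8.5],[-2.56,18.55,-41.35,0,8.5],[-2.56,18.55,-41.35,0,8.5],[-2.56,18.55,-41.35,0,8.5],[-2.56,18.55,-41.35,0,7.0],[-2.56,18.55,-41.35,0,7.0]])

```text
clock: 20.95
eef_pos: [582.5, -138.4, 8.5]
tool_rot: [-1.571, -0.001, -0.0]
force: [0.3, 1.0, -0.3]
width: 70.0
```

```bash
python3 - <<'E'
from h import *
s=ctrl.read_state(); print(s['clock'],s['eef_pos'],s['force'],s['width'])
p=ctrl.get_image('wrist'); cv2.imwrite('pics/w12.png',p['image'][:,:,::-1])
E
```

```text
20.95 [ 582.52623368 -138.42269201    8.54824846] [ 0.30176469  1.0152539  -0.3021745 ] 69.95226327896982
```

View pics/w12.png

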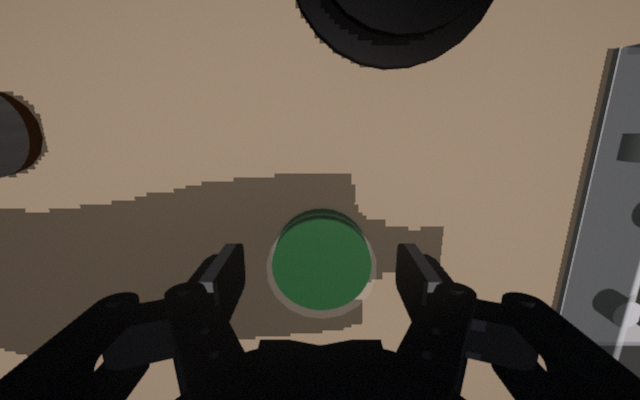

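Green (321,263) is centred between the fingers. I'll close, then regrasp at 90°.

Emit:
apply_moves(motion=[[0,0,0,0,4],[0,0,0,0,4],[0,0,0,0,4],[0,0,0,0,6.5],[0,0,0,0,6.5],[0,0,0,-1.571,6.5],[0,0,0,-1.571,6.5],[0,0,0,-1.571,6.5],[0,0,0,-1.571,6.5],[0,0,0,-1.571,6.5],[0,0,0,-1.571,6.5],[0,0,0,-1.571,6.5],[0,0,0,-1.571,6.5],[0,0,0,-1.571,6.5],[0,0,0,-1.571,6.5],[0,0,0,-1.571,4],[0,0,0,-1.571,4],[0,0,0,-1.571,4],[0,0,0,-1.571,4]])

```text
clock: 23.38
eef_pos: [582.3, -138.3, 8.3]
tool_rot: [-1.571, 0.0, 1.571]
force: [-0.8, -0.6, 5.2]
width: 47.5
```

Emit:
apply_moves(motion=[[0,-0.5,0,0,4],[0,-3,0,0,4],[1,-9,0,0,4],[4,-14,-0.2,0,4],[9,-15,-0.5,0,4],[15,-15,-0.9,0,4],[21,-15,-1.3,0,4],[27,-15,-1.7,0,4],[33,-15,-2.1,0,4],[38,-15,-2.4,0,4],[41,-14,-2.55,0,4],[41.36,-11.5,-2.55,0,4],[41.36,-9,-2.55,0,4],[41.36,-7.7,-2.55,0,4],[41.36,-7.3,-2.55,0,4],[41.36,-7.3,-2.55,0,4],[41.36,-7.3,-2.55,0,4],[41.36,-7.3,-2.55,0,4]])

```text
clock: 25.62
eef_pos: [608.0, 275.5, 81.6]
tool_rot: [-1.572, -0.001, 1.571]
force: [-0.1, 0.4, -0.3]
width: 47.1
```

Emit:
apply_moves(motion=[[0,0.1,0,0,4],[0,0.2,0,0,4],[0,0.3,0,0,4],[0,0.4,0,0,4],[0,0.45,0,0,4],[0,0.5,0,0,4],[0,0.5,0,0,4]])

```text
clock: 26.5
eef_pos: [607.5, 275.3, 76.3]
tool_rot: [-1.571, 0.0, 1.571]
force: [-2.1, -0.9, 5.5]
width: 47.7
```

Emit:
apply_moves(motion=[[0,0,0,0,5.6],[0,0,0,0,6.5],[0,0,0,0,6.5],[0,-1,0,0,7],[0,-4,0,0,7],[0,-9,0,0,7],[0,-13,0,0,8.5],[0,-13,0,0,8.5],[0,-13,0,0,8.5],[0,-13,0,0,8.5]])

```text
clock: 27.75
eef_pos: [606.9, 274.7, 204.5]
tool_rot: [-1.569, 0.001, 1.571]
force: [-0.0, 0.3, -0.3]
width: 84.9
```

```bash
python3 - <<'E'
from h import *
s=ctrl.read_state(); print(s['clock'],s['eef_pos'],s['tool_rot'],s['force'],s['width'])
p=ctrl.get_image('wrist'); T=wristT(p,s)
print('green',blob(p,T,(608,275.5),90)); 
print('foot',blob(p,T,(608,275.5+39),3,R=44,maxr=3,tol=60))
im1=p['image'][100:300,220:420]
p=ctrl.get_image('side');u,v=map(int,proj(p,(608,275,50))); im2=p['image'][v-50:v+50,u-50:u+50]
a=[cv2.resize(i,(400,400),interpolation=cv2.INTER_CUBIC) for i in (im1,im2)]
cv2.imwrite('pics/c13.png',np.clip(np.hstack(a)[:,:,::-1]*1.6,0,255).astype(np.uint8))
rel(s,(450.3,200,150))
E
```

```text
27.75 [606.93352753 274.65139719 204.50939453] [-1.56880161e+00  1.31706905e-03  1.57104778e+00] [-0.04911255  0.29997462 -0.30547025] 84.9039958150988
green (array([605.4, 275.4]), array([43.3, 46.2]), array([604.8, 275.6]), 23.8)
foot (array([610.9, 275.2]), array([80. , 83.7]), array([609.7, 275. ]), 44.0)
shift cm [-7.45  5.49 15.65]
```

View pics/c13.png

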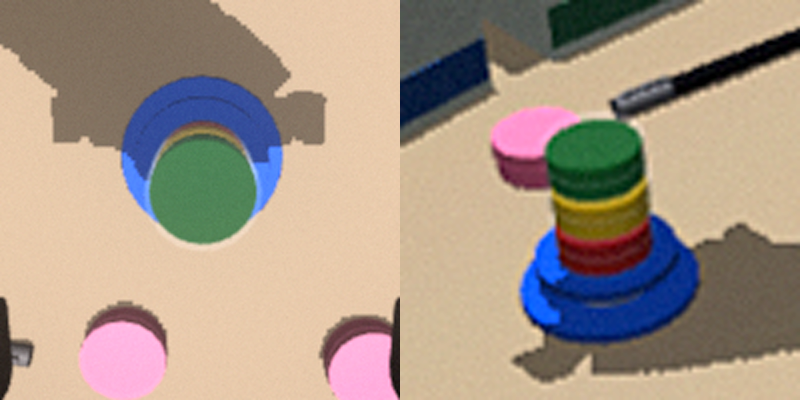

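The blue stack is straight in both views: the wrist view shows green concentric, and the side view shows red, yellow and green flush. Purple is next.

Emit:
apply_moves(motion=[[-2,0,4,0,8.5],[-4.5,0,9,0,8.5],[-6.5,2,13.5,0,8.5],[-7.5,6,15.65,0,8.5],[-7.5,11,15.65,0,8.5],[-7.5,15.5,15.65,0,8.5],[-7.5,18.6,15.65,0,8.5],[-7.5,19.6,15.65,0,8.5],[-7.5,19.6,15.65,0,8.5],[-7.5,19.6,15.65,0,7.0],[-7.5,19.6,15.65,0,7.0]])

```text
clock: 29.22
eef_pos: [451.8, 200.5, 10.9]
tool_rot: [-1.573, -0.001, 1.571]
force: [0.3, -0.8, 0.5]
width: 70.0
```

```bash
python3 - <<'E'
from h import *
s=ctrl.read_state(); print(s['clock'],s['eef_pos'],s['force'],s['width'],s['qpos'])
p=ctrl.get_image('wrist'); cv2.imwrite('pics/w14.png',p['image'][:,:,::-1])
E
```

```text
29.225 [451.82599111 200.50106534  10.85588698] [ 0.34140445 -0.80041718  0.50668922] 70.0299176163762 [-0.17700176  0.82790995 -0.44847684  2.09010951  0.89530564  0.42166566
  0.22937214]
```

View pics/w14.png

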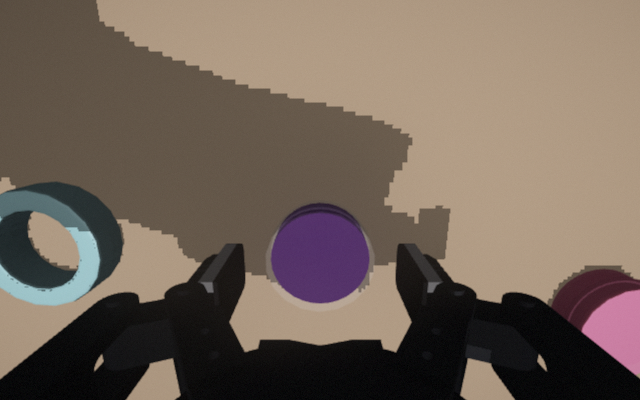

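Purple (320,254) is between the fingers and the tape is well clear. Regrasping at 90°, slightly lower.

Emit:
apply_moves(motion=[[0,0.25,0,0,7],[0,0.25,0,0,4],[0,0.25,0,0,4],[0,0.25,0,0,4],[0,0.25,0,0,6.5],[0,0.25,0,0,6.5],[0,0.25,0,1.571,6.5],[0,0.25,0,1.571,6.5],[0,0.25,0,1.571,6.5],[0,0.25,0,1.571,6.5],[0,0.25,0,1.571,6.5],[0,0.25,0,1.571,6.5],[0,0.25,0,1.571,6.5],[0,0.25,0,1.571,6.5],[0,0.25,0,1.571,6.5],[0,0.25,0,1.571,6.5],[0,0.25,0,1.571,4],[0,0.25,0,1.571,4],[0,0.25,0,1.571,4],[0,0.25,0,1.571,4]])

```text
clock: 31.78
eef_pos: [451.0, 200.3, 7.8]
tool_rot: [-1.571, -0.0, 0.001]
force: [-1.8, -0.0, 5.8]
width: 47.7
```

Emit:
apply_moves(motion=[[0,-0.5,0,0,4],[0,-3,0,0,4],[0,-9,0,0,4],[1,-14,-2,0,4],[4,-16,-6,0,4],[7,-16,-11,0,4],[10,-16,-16,0,4],[13,-16,-20.5,0,4],[15.5,-16,-24,0,4],[16.1,-16,-25,0,4],[16.1,-16,-25,0,4],[16.1,-16,-25,0,4],[16.1,-16,-25,0,4]])

```text
clock: 33.4
eef_pos: [611.5, -47.9, 167.5]
tool_rot: [-1.57, 0.0, 0.003]
force: [-0.8, 0.3, -0.1]
width: 47.6
```

```bash
python3 - <<'E'
from h import *
s=ctrl.read_state(); print(s['clock'],s['eef_pos'],s['tool_rot'],s['force'],s['width'])
p=ctrl.get_image('wrist'); T=wristT(p,s); E=np.linalg.inv(T)
im=p['image']; m=(im.max(2)<62).astype(np.uint8)
u,v=map(int,proj(p,(612,-9.5,5),E)); w=np.zeros_like(m); w[max(0,v-60):v+52,u-60:u+60]=m[max(0,v-60):v+52,u-60:u+60]
w=cv2.morphologyEx(w,cv2.MORPH_OPEN,np.ones((5,5),np.uint8))
c=cv2.convexHull(max(cv2.findContours(w,0,1)[0],key=cv2.contourArea))
for z in (0,3):
    pts=np.array([ray_pt(p,a,b,z,T)[:2] for a,b in c[:,0]],np.float32); e=cv2.fitEllipse(pts); print(z,np.round(e[0],1),np.round(e[1],1),e[2])
x0,y0=u-80,max(0,v-70)
o=np.clip(im[y0:y0+140,x0:x0+160,::-1].astype(float)*2.5,0,255); o=cv2.resize(o.astype(np.uint8),None,fx=4,fy=4,interpolation=cv2.INTER_CUBIC)
for z,R in ((24,35),(3,44)):
  for a in np.linspace(0,6.28,80):
    q=proj(p,(611.8+R*np.cos(a),-9.5+R*np.sin(a),z),E); cv2.circle(o,(int((q[0]-x0+.5)*4),int((q[1]-y0+.5)*4)),1,(0,255,255),-1)
cv2.imwrite('pics/c15.png',o)
print(ctrl.mark_of(p,'carrier_black'))
E
```

```text
33.4 [611.49871067 -47.91150518 167.53116451] [-1.57015745e+00  3.36132333e-04  2.58831075e-03] [-0.78547093  0.27481281 -0.1181613 ] 47.569343428729006
0 [611.7 -10.6] [88.4 88.8] 149.1992950439453
3 [611.7 -10.3] [87.5 87.9] 149.20118713378906
[{'location': [613.4, -10.8, 1.0], 'confidence': 0.93}]
```

View pics/c15.png

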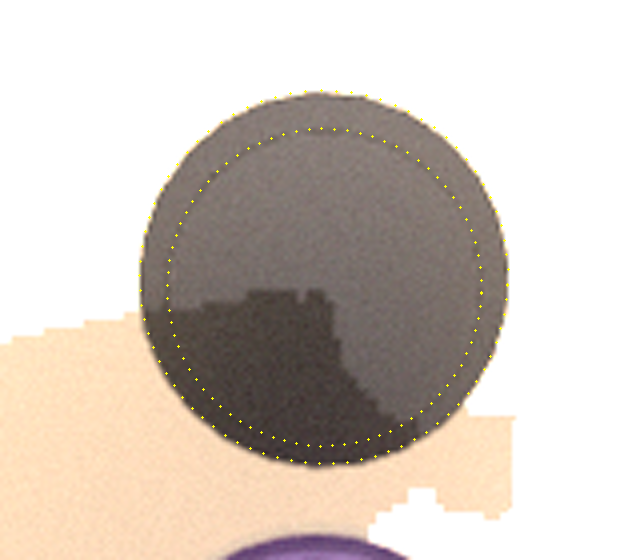

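The overlay fits the foot and plate outline, and the top and wrist views agree on about (611.8, -9.9).

Emit:
apply_moves(motion=[[0.03,1,2.5,0,4],[0.03,5,3.8,0,4],[0.03,9,3.8,0,4],[0.03,11.5,3.8,0,4],[0.03,12.7,3.8,0,4],[0.03,13.1,3.8,0,4],[0.03,13.1,3.8,0,4],[0.03,13.1,3.8,0,4],[0.03,13.1,3.8,0,4]])

```text
clock: 34.62
eef_pos: [612.9, -11.8, 37.1]
tool_rot: [-1.571, -0.001, -0.0]
force: [-0.3, 0.4, -0.8]
width: 47.3
```

Emit:
apply_moves(motion=[[-0.08,0.1,0.18,0,4],[-0.08,0.1,0.18,0,4],[-0.08,0.1,0.18,0,4]])

```text
clock: 35.0
eef_pos: [611.5, -9.9, 35.3]
tool_rot: [-1.571, -0.0, 0.0]
force: [-0.4, -0.0, -0.2]
width: 47.8
```

Emit:
apply_moves(motion=[[0,0.1,0,0,4],[0,0.2,0,0,4],[0,0.3,0,0,4],[0,0.35,0,0,4],[0,0.37,0,0,4],[0,0.37,0,0,4]])

```text
clock: 35.75
eef_pos: [611.5, -9.9, 31.9]
tool_rot: [-1.571, 0.0, -0.0]
force: [-1.3, -0.3, 2.7]
width: 47.8
```

Emit:
apply_moves(motion=[[0,0.02,0,0,4],[0,0.02,0,0,5.6],[0,0.02,0,0,6.5],[0,0.02,0,0,6.5],[0,-1,0,0,7],[0,-4,0,0,7],[0,-9,0,0,7],[0,-14,0,0,8.5],[0,-15,0,0,8.5],[0,-15,0,0,8.5],[0,-15,0,0,8.5]])

```text
clock: 37.12
eef_pos: [610.5, -10.1, 180.2]
tool_rot: [-1.571, 0.003, 0.0]
force: [-0.8, 0.8, -0.8]
width: 84.8
```

```bash
python3 - <<'E'
from h import *
s=ctrl.read_state(); print(s['clock'],s['eef_pos'],s['tool_rot'],s['force'],s['width'])
p=ctrl.get_image('wrist'); T=wristT(p,s)
print('purple',blob(p,T,(611.8,-10),46)); 
im1=p['image'][80:280,220:420]
# white from first top pic
p=ctrl.get_image('top');T=np.linalg.inv(p['extrinsics']); 
p2=dict(p); p2['image']=cv2.imread('pics/top0.png')[:,:,::-1].copy()
for t in (10,14,18,22,26): print(t,blob(p2,T,(588,-266),22,tol=t))
u,v=map(int,proj(p,(588,-266,22))); im2=p2['image'][v-25:v+25,u-25:u+25]
a=[cv2.resize(i,(400,400),interpolation=cv2.INTER_CUBIC) for i in (im1,im2)]
cv2.imwrite('pics/c16.png',np.clip(np.hstack(a)[:,:,::-1]*1.6,0,255).astype(np.uint8)); print(u,v)
E
```

```text
37.125 [610.4554547  -10.07700652 180.23739693] [-1.57096508e+00  2.72448937e-03  3.38714740e-05] [-0.84221849  0.83052988 -0.75978575] 84.77865420199423
purple (array([610.5,  -9. ]), array([44.1, 44.6]), array([610.5,  -9. ]), 22.6)
10 (array([ 587.5, -269.8]), array([40.8, 42.3]), array([ 587.2, -269.5]), 22.2)
14 (array([ 587.2, -269.8]), array([42.5, 42.6]), array([ 587.3, -270. ]), 22.5)
18 (array([ 587.2, -270.2]), array([43.9, 45.3]), array([ 587. , -270.1]), 23.6)
22 (array([ 587.6, -270.5]), array([45.7, 47. ]), array([ 587.7, -270. ]), 24.5)
26 (array([ 588.4, -265. ]), array([60.1, 71.8]), array([ 588.6, -265.9]), 40.4)
436 198
```

View pics/c16.png

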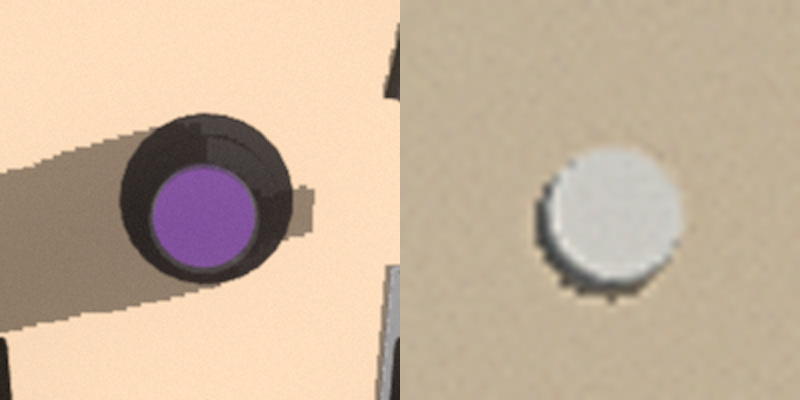

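Purple is concentric on the black carrier. The white dish in the top view is at about (587.9, -269.4).

Emit:
apply_moves(motion=[[-0.5,0,-5,0,8.5],[-1,0,-11,0,8.5],[-1.5,0,-17,0,8.5],[-2,2,-22,0,8.5],[-2.3,5,-25.2,0,8.5],[-2.3,10,-25.9,0,8.5],[-2.3,14,-25.9,0,8.5],[-2.3,16.5,-25.9,0,8.5],[-2.3,17.2,-25.9,0,8.5],[-2.3,17.2,-25.9,0,8.5],[-2.3,17.2,-25.9,0,8.0],[-2.3,17.2,-25.9,0,8.0]])

```text
clock: 38.72
eef_pos: [589.3, -269.3, 10.8]
tool_rot: [-1.572, -0.002, -0.0]
force: [0.4, -0.5, 0.5]
width: 80.1
```

```bash
python3 - <<'E'
from h import *
s=ctrl.read_state(); print(s['clock'],s['eef_pos'],s['force'],s['width'],s['qpos'])
p=ctrl.get_image('wrist'); cv2.imwrite('pics/w17.png',p['image'][:,:,::-1])
E
```

```text
38.725 [ 589.31761399 -269.2534444    10.83985724] [ 0.37584728 -0.50563868  0.51533998] 80.05481613292687 [ 0.52806016  0.91476855 -0.24362335  1.65970427  0.34176167  0.60720479
  0.09370509]
```

View pics/w17.png

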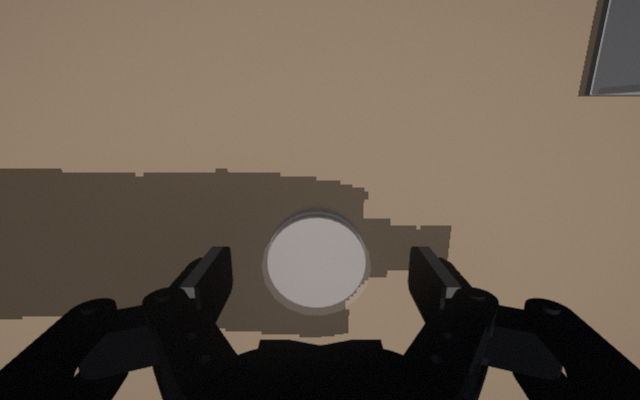

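White (317,263) is between the fingers and nothing else is near. Gripping and regrasping at 90°.

Emit:
apply_moves(motion=[[0,0.2,0,0,7],[0,0.2,0,0,4],[0,0.2,0,0,4],[0,0.2,0,0,4],[0,0.2,0,0,6.5],[0,0.2,0,0,6.5],[0,0.2,0,-1.571,6.5],[0,0.2,0,-1.571,6.5],[0,0.2,0,-1.571,6.5],[0,0.2,0,-1.571,6.5],[0,0.2,0,-1.571,6.5],[0,0.2,0,-1.571,6.5],[0,0.2,0,-1.571,6.5],[0,0.2,0,-1.571,6.5],[0,0.2,0,-1.571,6.5],[0,0.2,0,-1.571,6.5],[0,0.2,0,-1.571,4],[0,0.2,0,-1.571,4],[0,0.2,0,-1.571,4],[0,0.2,0,-1.571,4]])

```text
clock: 41.28
eef_pos: [588.9, -268.9, 8.0]
tool_rot: [-1.571, 0.0, 1.571]
force: [-0.1, 0.1, 4.6]
width: 47.8
```

Emit:
apply_moves(motion=[[0,-0.5,0,0,4],[0,-3,0,0,4],[1,-9,-0.1,0,4],[4,-12,-0.4,0,4],[9,-12,-0.8,0,4],[15,-12,-1.3,0,4],[20.5,-12,-1.8,0,4],[24.5,-12,-2.2,0,4],[25.9,-11,-2.26,0,4],[25.9,-8.5,-2.26,0,4],[25.9,-6.3,-2.26,0,4],[25.9,-5.3,-2.26,0,4],[25.9,-5.1,-2.26,0,4],[25.9,-5.1,-2.26,0,4],[25.9,-5.1,-2.26,0,4],[25.9,-5.1,-2.26,0,4]])

```text
clock: 43.28
eef_pos: [611.5, -9.9, 59.2]
tool_rot: [-1.572, 0.0, 1.571]
force: [-0.5, 0.4, -1.3]
width: 47.4
```

Emit:
apply_moves(motion=[[0,0.1,0,0,4],[0,0.2,0,0,4],[0,0.3,0,0,4],[0,0.4,0,0,4],[0,0.45,0,0,4],[0,0.48,0,0,4],[0,0.48,0,0,4]])

```text
clock: 44.15
eef_pos: [611.1, -9.9, 54.0]
tool_rot: [-1.571, 0.0, 1.571]
force: [-1.3, 0.7, 2.2]
width: 47.6
```

Emit:
apply_moves(motion=[[0,0.02,0,0,4],[0,0.02,0,0,5.6],[0,0.02,0,0,6.5],[0,0.02,0,0,6.5],[0,-1,0,0,7],[0,-4,0,0,7],[0,-9,0,0,7],[0,-14,0,0,8.5],[0,-15,0,0,8.5],[0,-15,0,0,8.5],[0,-15,0,0,8.5]])

```text
clock: 45.52
eef_pos: [610.1, -10.3, 202.4]
tool_rot: [-1.568, 0.0, 1.571]
force: [-0.4, 0.4, 0.1]
width: 85.1
```

```bash
python3 - <<'E'
from h import *
s=ctrl.read_state(); print(s['clock'],s['eef_pos'],s['tool_rot'],s['force'],s['width'])
p=ctrl.get_image('wrist'); T=wristT(p,s); cv2.imwrite('pics/w18.png',p['image'][:,:,::-1])
E
```

```text
45.525 [610.11374964 -10.33886805 202.42023295] [-1.56821208e+00  4.47011128e-04  1.57101573e+00] [-0.37886371  0.37389253  0.12693634] 85.10621835703267
```

Emit:
apply_moves(motion=[[-5,0,0,0,8.5],[-11,0,0,0,8.5],[-17,0,0,0,8.5],[-23,0,0,0,8.5],[-28,0,0,0,8.5],[-30,0,0,0,8.5],[-30,0,0,0,8.5]])

```text
clock: 46.45
eef_pos: [610.4, -310.7, 202.3]
tool_rot: [-1.569, -0.001, 1.569]
force: [-0.6, 0.4, 0.8]
width: 85.1
```

```bash
python3 - <<'E'
from h import *
a=[]
p=ctrl.get_image('side'); cv2.imwrite('pics/s19.png',np.clip(p['image'][:,:,::-1]*1.5,0,255).astype(np.uint8))
for X in ((608,275,50),(611.5,-10,40)):
    u,v=map(int,proj(p,X)); a.append(cv2.resize(p['image'][v-40:v+40,u-40:u+40],(380,380),interpolation=cv2.INTER_CUBIC))
cv2.imwrite('pics/c19.png',np.clip(np.hstack(a)[:,:,::-1]*1.8,0,255).astype(np.uint8))
p=ctrl.get_image('top');T=np.linalg.inv(p['extrinsics'])
cv2.imwrite('pics/t19.png',p['image'][:,:,::-1])
print('green',blob(p,T,(608,275.5),90),'white',blob(p,T,(611.5,-10),68))
for q in ('bottle','tape'): print(q,ctrl.mark_of(p,q)[:1])
E
```

```text
green (array([604.7, 273.3]), array([42.2, 48.1]), array([604.9, 273.4]), 24.5) white (array([610.4,  -9.3]), array([44.7, 46. ]), array([610.6,  -9.3]), 24.0)
bottle [{'location': [437.6, -82.1, -0.9], 'confidence': 0.64}]
tape [{'location': [445.0, 69.1, -0.8], 'confidence': 0.74}]
```

View pics/c19.png

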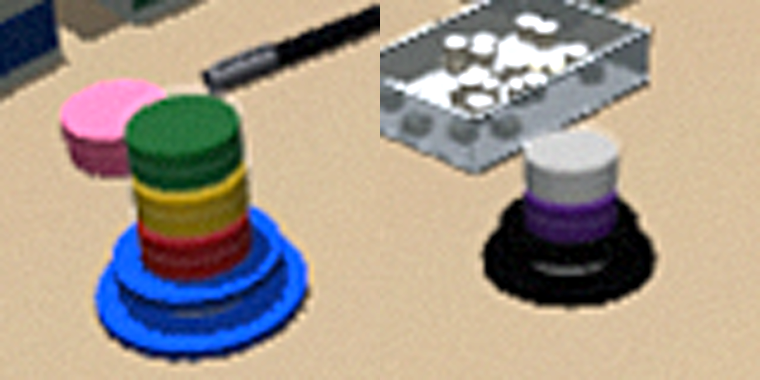

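View pics/t19.png

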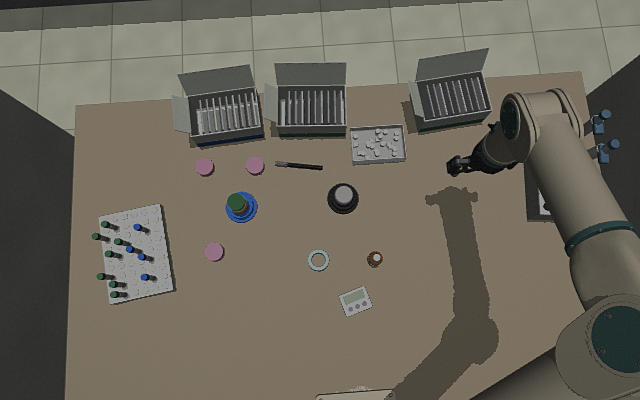

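View pics/w18.png

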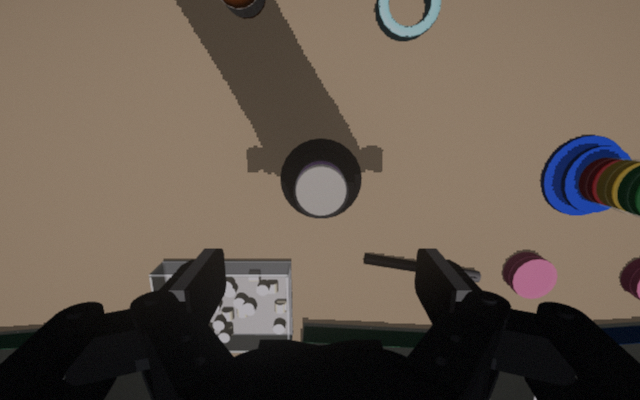

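Both stacks stand straight, and the bottle (375,259), tape (318,260) and pink dishes are where they were. Nothing is touching the robot, so I'm handing in.

```bash
python3 -c "
from cell import ctrl
print(ctrl.finish_job())"
```

```text
the job is handed in; nothing more can be done
None
```

I loaded both carriers in the order asked and handed the job in at about 46.5 s. The blue carrier holds red, yellow and green from the bottom up. The black carrier holds purple with white on it.

I gripped each dish twice, the second time turned 90°, to centre it in the jaws. I set each one down on light contact (about 2–6 N) before letting go. The highest force I saw was 11 N, while gripping red on the bench.

**Final checks:**
- **Stacks:** the side, top and wrist pictures show both stacks upright and flush.
- **Untouched items:** the bottle, tape and pink dishes are at their original pixels. The network put the bottle about 3 mm away from its first reading, which is within its error.
- **Robot:** it stands well clear of everything with the gripper empty.

**Disagreement:** some single-camera estimates put the blue stack 2–5 mm off the carrier's centre in x. The largest gaps came from views of the tall stack where the dish's side merged with its top. Other views, and the tool position at each release, put it within 1–2 mm.

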